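# Dock the green circuit board in its tester

## Robot

A 7-joint arm with a two-finger parallel gripper is mounted at the origin on the work surface. World frame = base frame: x ahead of the robot, y to its left, z up, the work surface at z = 0. Lengths are in m, angles in rad, forces in N, time in s.
With the tool pointing down it reaches from about 0.425 to 0.975 m from the base axis. Payload 16.7 kg.
Tool frame: the origin (TCP) lies between the finger pads; the fingertips stand bot.tip_reach ahead of it and the grasp point (between the pads) lies 8 mm behind it (bot.tip_reach is the distance from the TCP to the fingertips, in m); z points along the fingers, y is the direction in which the jaws open and shut (so a half turn about z gives the same grasp; the last joint's range is limited). The gripper opens to 85 mm and grips with 20 to 120 N. Pads are 22 mm wide; open, the fingers measure 114 mm over their backs; the gripper's body (76 mm by 85 mm) begins 54 mm behind the grasp point. The pads swing forward as they close: fully open they stand 13 mm farther back than shut.
Start: joints at [1.107, 0.426, 0.074, 1.606, -0.034, 1.111, -0.067], TCP at [0.208, -0.642, 0.221] pointing down, gripper open.
Joint ranges: [-2.85, 2.85], [-0.5, 2.14], [-1.23, 1.37], [0.21, 2.46], [-1.02, 4.16], [0.16, 2.05], [-2.73, 2.73]. Speed limits (rad/s): [1.89, 1.89, 2.39, 2.39, 3.01, 3.01, 3.01].

## Interface

Orientations are given as a unit quaternion [w, x, y, z].
In Python, from workcell import bot gives the robot as it stands.
- The arm moves only by the shell command python3 -m handwheel 'ROWS' [FORCE]. ROWS is JSON, a list of rows, each a list of 5 numbers: the shift along the tool's x, y, z in mm, then the turn about the tool's z in degrees, then the finger opening in mm, from 0 to 85.4. In form: [[dx, dy, dz, turn, jaw], ...]. A call has 1 to 12 rows; each row shifts and turns the commanded pose from where the row before left it, along the tool's axes as they then stand; what a row does not reach is not made up. A row lasts 1/8 s, in which the tool goes at most 62.5 mm and 10.7 degrees, less where a joint would pass 70% of its speed; a pose out of reach is approached as far as the arm can. A call with a gripper value outside its range is refused whole. The fingers move at their own pace and stop on an object; FORCE is the grip in N (left out, the last holds). Time passes only in rows, so rows that do not move let the fingers close. It gives the time, the measured TCP pose, the force and the opening at its end, in the units of the state.
- bot.get_state(): the state, without advancing time (a new reading comes with each control period).
- bot.get_image(name): name is "side" or "top"; returns a dict with "img" (384x512x3 uint8, red, green, blue), "fx", "fy", "cx", "cy" (pixels), "position" and "rotation" of the camera in the world. Camera axes: x right, y down, z forward; pixel columns grow to the right and rows downward; lengths in m; the calibration is good to about 2 mm. A picture is of the moment at which its call begins. There is no depth.
- bot.finish_job(): hands the job in, once; it reports no verdict.
The state is a dict: "clock": time; "joint_positions": joint angles; "qd": joint speeds; "joint_efforts": joint torques, N m; "position": TCP position; "tcp_rot": TCP orientation; "wrist_force": force on the tool from outside, world axes, zero at the start; "wrist_torque": the same for the moment, N m; "width": finger opening in m.
Only numpy, scipy, OpenCV 4.12 (cv2) and the standard library are available. Lean on these libraries where they do the work, as an engineer would, in place of code of your own. Each camera call takes 0.05 s, during which the arm holds its last target.

## Task

Two board testers stand on the repair bench. Push the orange tab of the one whose sliding carriage carries the green circuit board until the carriage is fully home in its test head and the spring detent has snapped in, then let go and move clear. Leave the carriage with the blue board where it is.

Things in the scene. Friction and masses are not known exactly. Their poses are not given: they have to be found in the camera images.
- green_carriage (a joint): Travel in m of the carriage with the GREEN circuit board: 0 = pulled back, 0.075 = fully home at its rigid stop, detent engaged; it starts at 0 to 0.035. Friction about 1.5 N; from 0.057 a sprung ball at its side must ride over a brass bump (up to 6 N more); past 0.069 the spring draws the carriage on to 0.075 and holds it there.
- green_tab (a point): Middle of the top edge, 88 mm above the bench, of the orange push tab of the green-board carriage: an upright plate 10 mm thick along the slide, 50 wide across it, rising 50 from the grey carriage plate (110 x 90, top at 38; 5 mm of it lies behind the tab). x axis: level, along the slide, the way to push (away from the robot, up to 20 degrees off straight ahead); z up.
- green_jig: Bed of the green board's tester, 300 x 145 mm, bolted down; origin on the bench in mid-slide; x along the slide, y left. Nothing over 26 mm high stands behind the carriage. Flat board (parts up to 47 high) from 35 mm ahead of the tab's centre; black test head 75 high, x 75 to 115, whose slot takes the board's front edge; steel plunger housing left of the slide, 44 high.
- blue_tab (a point): The same point and axes on the orange tab of the second, equal tester, whose carriage carries a BLUE circuit board and starts 0 to 0.035 m along its slide. It is to stay where it is. The testers' places on the bench, left or right, vary.

How it is judged:
By the outcome, as a careful person would: the job done as asked, in the order asked, and still so for the second after the job is handed in, with the robot touching nothing.
It also fails if it takes over 35 s, if anything falls off the work surface, if the arm or the gripper's body presses on something with over 40 N, if the wrist force passes 120 N, or if a joint passes its speed limit or range.

## Working session

There is one attempt and no reset: what is moved stays moved. The work goes in short steps, Python scripts to look and compute and a shell command to move; the robot and the scene stay as the last step left them, time stands still between calls to the robot, and variables do not carry over. Pictures are saved under pics/ and viewed, and the job is handed in when it is done.

```bash
ls; mkdir -p pics; python3 - <<'E'
from workcell import bot
import cv2
s=bot.get_state()
for k,v in s.items(): print(k,v)
print(bot.tip_reach)
for n in("top","side"):
    d=bot.get_image(n); cv2.imwrite(f"pics/{n}0.png",d["img"][:,:,::-1])
    print(n,d["fx"],d["cx"],d["cy"],d["position"],d["rotation"])
E
```

```text
pics
clock 0.0
joint_positions [ 1.10748086  0.42676057  0.07384608  1.60664161 -0.03412496  1.11082296
 -0.06706861]
qd [-4.65020589e-04  5.06068146e-04  1.27127159e-03  5.36389367e-04
  4.94877483e-05 -1.52697968e-03  1.08397859e-03]
joint_efforts [ 2.34071718e-03 -9.49824500e+01  3.76188576e+00 -4.63528526e+01
  1.91760290e-02  9.74440947e-03  7.94296000e-06]
position [ 0.20820561 -0.64161288  0.22057615]
tcp_rot [-6.70783499e-04  9.87715614e-01  1.56260665e-01 -1.46386765e-04]
wrist_force [-0.79813062  0.37971705 -0.45706207]
wrist_torque [-5.12867622e-03 -1.98577805e-02 -5.58574583e-05]
width 0.08525621989834678
0.011
top 495.2961035928824 255.66411225546992 189.67159336547454 [0.48267251 0.00475463 1.01762399] [ 0.04385043 -0.70375686  0.70700063 -0.05434642]
side 433.5960816660605 253.7225367600325 191.03076716493044 [ 0.3910953  -0.55921763  0.54621648] [-0.43072638  0.88125849 -0.17831478  0.07785947]
```

View pics/top0.png

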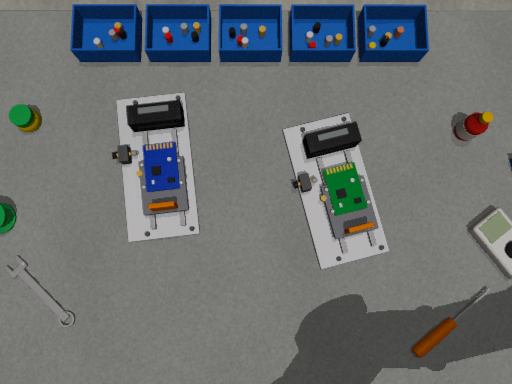

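View pics/side0.png

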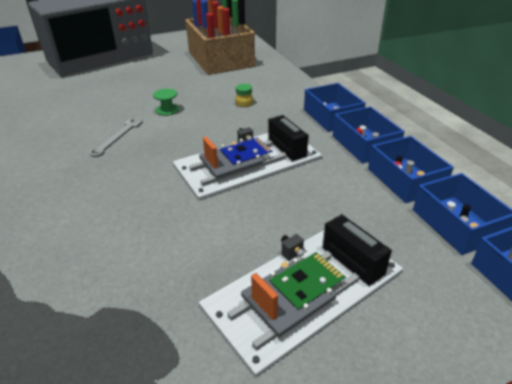

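The green-board tester is on the right in the top view, with its orange tab at about (360,228). The blue tab is at about (163,206). I'll zoom in and measure.

```bash
cat > h.py <<'E'
import numpy as np,cv2
from scipy.spatial.transform import Rotation as R
def rot(q):
    q=np.asarray(q); return q if q.shape==(3,3) else R.from_quat([q[1],q[2],q[3],q[0]]).as_matrix()
def ray(d,p):
    v=rot(d["rotation"])@np.array([(p[0]-d["cx"])/d["fx"],(p[1]-d["cy"])/d["fy"],1]); return np.array(d["position"]),v
def onz(d,p,z):
    o,v=ray(d,p); return o+v*(z-o[2])/v[2]
def proj(d,P):
    c=rot(d["rotation"]).T@(np.array(P)-d["position"]); return c[:2]/c[2]*[d["fx"],d["fy"]]+[d["cx"],d["cy"]]
def orange(img):
    h=cv2.cvtColor(img,cv2.COLOR_RGB2HSV); return cv2.inRange(h,(4,150,60),(18,255,255))
E
python3 - <<'E'
from h import *
from workcell import bot
top=bot.get_image("top"); side=bot.get_image("side")
m=orange(top["img"]); 
n,l,st,c=cv2.connectedComponentsWithStats(m)
for i in range(1,n):
    if st[i,4]>30: print("top",st[i],c[i],cv2.minAreaRect(np.argwhere(l==i)[:,::-1].astype(np.float32)),onz(top,c[i],.088))
m=orange(side["img"]); 
n,l,st,c=cv2.connectedComponentsWithStats(m)
for i in range(1,n):
    if st[i,4]>30: print("side",st[i],c[i])
a=cv2.resize(top["img"][130:280,270:400],None,fx=4,fy=4,interpolation=cv2.INTER_CUBIC)
cv2.imwrite("pics/zt.png",a[:,:,::-1])
a=cv2.resize(side["img"][260:335,230:300],None,fx=8,fy=8,interpolation=cv2.INTER_CUBIC)
cv2.imwrite("pics/zs.png",a[:,:,::-1])
# bed
g=cv2.inRange(top["img"],(190,190,190),(255,255,255)); g[:, :270]=0; g[:110]=0;g[:,400:]=0
cs,_=cv2.findContours(g,0,2); k=np.vstack([x for x in cs if cv2.contourArea(x)>50])
r=cv2.minAreaRect(k); b=cv2.boxPoints(r); print(r)
for p in b: print(p,onz(top,p,.012))
E
```

```text
top [395  28   8   9  49] [398.53061224  31.83673469] ((398.67242431640625, 32.06895446777344), (5.385164737701416, 10.027547836303711), 21.801406860351562) [ 0.92924205 -0.29593839  0.088     ]
top [148 201  30  10 217] [162.36866359 205.6359447 ] ((162.34146118164062, 205.57318115234375), (7.840639114379883, 29.043495178222656), 83.6598129272461) [0.58298748 0.16629828 0.088     ]
top [345 222  30  12 155] [358.85806452 227.40645161] ((359.11767578125, 227.4705810546875), (5.3357834815979, 30.074417114257812), 75.96376037597656) [ 0.54032411 -0.20317801  0.088     ]
top [412 317  45  41 694] [433.71181556 337.31700288] ((434.0309753417969, 337.035400390625), (14.204885482788086, 50.9870719909668), 48.8140754699707) [ 0.3388961  -0.33355004  0.088     ]
side [209   0   5  13  52] [210.51923077   5.94230769]
side [216   5  12  30 192] [220.       18.53125]
side [204 138  13  29 226] [210.28761062 152.        ]
side [253 274  24  45 648] [264.59876543 296.16203704]Traceback (most recent call last):
  File "<stdin>", line 18, in <module>
    return _nx.concatenate(arrs, 0, dtype=dtype, casting=casting)
           ~~~~~~~~~~~~~~~^^^^^^^^^^^^^^^^^^^^^^^^^^^^^^^^^^^^^^^
ValueError: need at least one array to concatenate
```

View pics/zt.png

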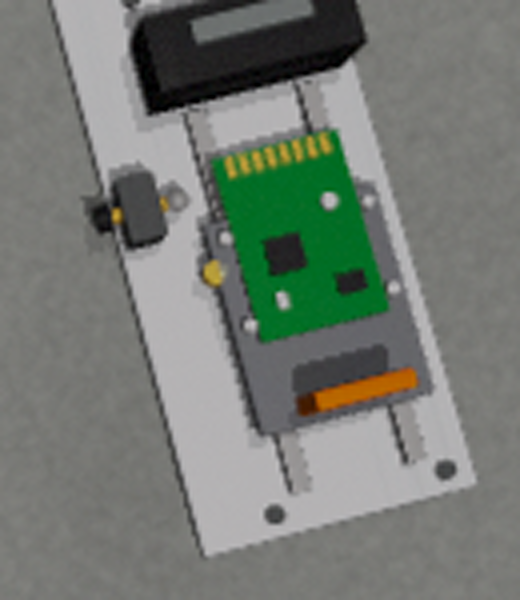

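View pics/zs.png

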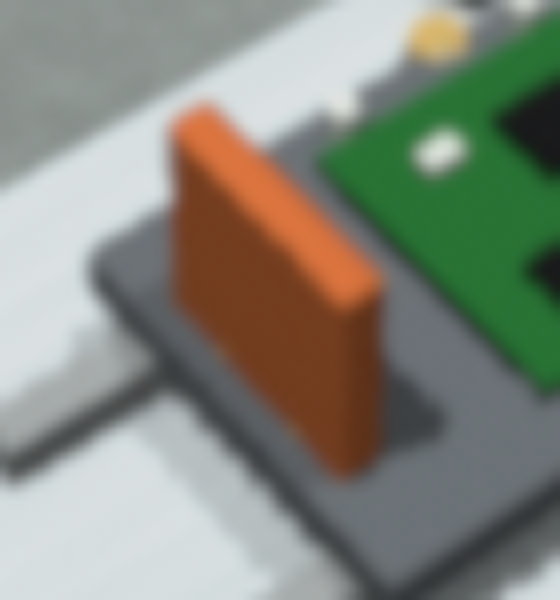

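```bash
python3 - <<'E'
from h import *
from workcell import bot
top=bot.get_image("top"); side=bot.get_image("side")
Z=lambda u:(270+(u[0]+.5)/4-.5,130+(u[1]+.5)/4-.5)
S=lambda u:(230+(u[0]+.5)/8-.5,260+(u[1]+.5)/8-.5)
for u in [(313,395),(414,369),(417,386),(320,412),(366,391)]: print("T",onz(top,Z(u),.088))
for u in [(172,122),(205,100),(383,275),(345,303),(276,200)]: print("S",onz(side,S(u),.088))
# triangulate center
o1,v1=ray(top,Z((366,391)));o2,v2=ray(side,S((276,200)))
t=np.linalg.lstsq(np.c_[v1,-v2],o2-o1,rcond=None)[0]; print("tri",o1+v1*t[0],o2+v2*t[1])
for a,b in [((52,0),(205,555)),((363,180),(475,485))]:
    d=onz(top,Z(a),.014)-onz(top,Z(b),.014); print("yaw bed",np.degrees(np.arctan2(d[1],d[0])))
for n,z,a,b in [("board L",.047,(218,160),(262,340)),("board R",.047,(338,130),(388,308)),("tab",.088,(320,412),(417,386))]:
    d=onz(top,Z(a),z)-onz(top,Z(b),z); print(n,np.degrees(np.arctan2(d[1],d[0])))
s=bot.get_state(); print(rot(s["tcp_rot"]), s["clock"])
E
```

```text
T [ 0.53860243 -0.18240302  0.088     ]
T [ 0.55061204 -0.23051208  0.088     ]
T [ 0.54260088 -0.23162007  0.088     ]
T [ 0.53061666 -0.18544746  0.088     ]
T [ 0.54036314 -0.20745795  0.088     ]
S [ 0.5325935  -0.18699996  0.088     ]
S [ 0.53970364 -0.18466954  0.088     ]
S [ 0.55212583 -0.23093643  0.088     ]
S [ 0.54404845 -0.2336542   0.088     ]
S [ 0.54222221 -0.20966119  0.088     ]
tri [ 0.54047627 -0.2078741   0.08617698] [ 0.54273144 -0.20848334  0.08645601]
yaw bed 14.324945812250435
yaw bed 18.157070081458706
board L 12.20436733873317
board R 13.683087239993712
tab 104.55020116981964
[[ 9.51176864e-01  3.08646319e-01 -1.54689039e-04]
 [ 3.08646357e-01 -9.51176774e-01  4.12669022e-04]
 [-1.97678470e-05 -4.40265434e-04 -9.99999903e-01]] 0.3
```

Two measurements agree to within 2 mm: the tab's top is at (0.5415, -0.2085), with the slide at 14.3° yaw and the tab 50 mm wide. Next I shut the fingers, turn +3.7° and go high to a point behind the tab.

```bash
python3 -m handwheel '[[0,0,0,3.7,0],[35,-31,0,0,0],[35,-31,0,0,0],[35,-31,0,0,0],[35,-31,0,0,0],[35,-31,0,0,0],[35,-31,0,0,0],[35,-31,0,0,0],[35,-31,0,0,0],[35,-30,0,0,0],[35,-30,0,0,0],[35,-30,0,0,0]]' 40
cat > rel.py <<'E'
from h import *
from workcell import bot
s=bot.get_state(); M=rot(s["tcp_rot"]); print("clock",s["clock"],"p",s["position"],"yaw",np.degrees(np.arctan2(M[1,0],M[0,0])),"w",s["width"])
tab=np.array([.5415,-.2085,.088]); print("tab in tool mm",M.T@(tab-s["position"])*1000)
print("F tool",M.T@np.array(s["wrist_force"]))
E
python3 rel.py
```

```text
clock: 1.8
position: [0.4988, -0.2182, 0.2215]
tcp_rot: [0.0, 0.992, 0.124, 0.0]
wrist_force: [-0.7, -0.4, 1.1]
width: -0.0002
clock 1.8 p [ 0.49883198 -0.21822349  0.22152213] yaw 14.271993107112714 w -0.0002461645778022776
tab in tool mm [ 43.70535353   1.06580839 133.53640489]
F tool [-0.73657938  0.25216861 -1.09368624]
```

```bash
python3 -m handwheel '[[0,1,30,0,0],[0,0,30,0,0],[0,0,30,0,0],[0,0,30,0,0],[0,0,20,0,0],[0,0,15,0,0],[0,0,0,0,0]]'
python3 rel.py; python3 - <<'E'
from h import *
from workcell import bot
for n in("top","side"):
    d=bot.get_image(n); cv2.imwrite(f"pics/{n}1.png",d["img"][:,:,::-1])
E
```

```text
clock: 2.68
position: [0.4979, -0.2203, 0.0656]
tcp_rot: [-0.0, 0.992, 0.124, -0.001]
wrist_force: [0.3, 0.2, -0.2]
width: 0.0002
clock 2.675 p [ 0.49791601 -0.22029115  0.065627  ] yaw 14.278646485320722 w 0.00018842135208007593
tab in tool mm [ 45.1203139   -0.69734607 -22.42358456]
F tool [ 0.35555838 -0.09674073  0.22930038]
```

View pics/side1.png

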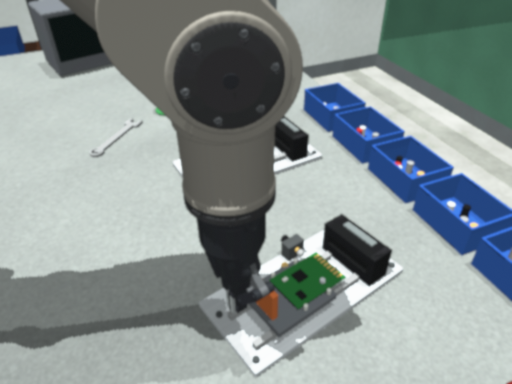

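View pics/top1.png

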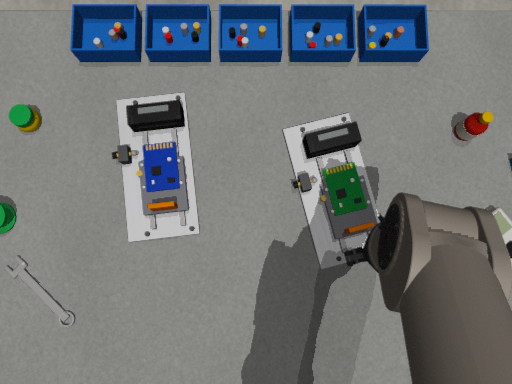

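The shut fingers, near (240,300) in the side view, are just behind the orange tab at (268,303), and the blue tester is untouched. I'll push gently now.

```bash
python3 -m handwheel '[[8,0,0,0,0],[8,0,0,0,0],[8,0,0,0,0],[5,0,0,0,0],[5,0,0,0,0],[5,0,0,0,0],[5,0,0,0,0],[5,0,0,0,0],[5,0,0,0,0]]'
python3 rel.py; python3 - <<'E'
from h import *
from workcell import bot
top=bot.get_image("top")
cv2.imwrite("pics/top2.png",cv2.resize(top["img"][100:280,260:420],None,fx=3.3,fy=3.3,interpolation=cv2.INTER_CUBIC)[:,:,::-1])
E
```

```text
clock: 3.9
position: [0.5509, -0.2071, 0.0663]
tcp_rot: [-0.0, 0.992, 0.124, -0.0]
wrist_force: [-2.4, 0.4, -1.1]
width: 0.0
clock 3.9 p [ 0.55088746 -0.20705702  0.0662655 ] yaw 14.275351991005724 w 9.5098176277424e-06
tab in tool mm [ -9.45646777  -0.91940799 -21.7330349 ]
F tool [-2.22141649 -1.00385465  1.07213092]
```

View pics/top2.png

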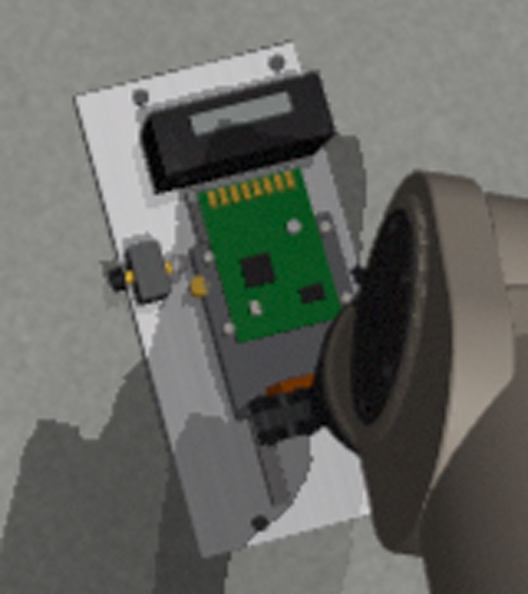

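The carriage has moved about 25 mm at 2 N. The gold fingers at (250,190) in the crop are still short of the head, so I'll keep going.

```bash
for i in 1; do python3 -m handwheel '[[4,0,0,0,0],[4,0,0,0,0],[4,0,0,0,0]]'; python3 rel.py; done; python3 -m handwheel '[[3,0,0,0,0],[3,0,0,0,0]]'; python3 rel.py
```

```text
clock: 4.32
position: [0.5618, -0.2044, 0.0663]
tcp_rot: [-0.0, 0.992, 0.124, -0.001]
wrist_force: [-8.2, -0.5, 3.2]
width: -0.0001
clock 4.325 p [ 0.56178523 -0.2043803   0.06627502] yaw 14.257378392542632 w -8.69633591881799e-05
tab in tool mm [-20.70379459  -1.00928763 -21.69726553]
F tool [-8.060666   -1.5648766  -3.22293534]
clock: 4.58
position: [0.5683, -0.2027, 0.0663]
tcp_rot: [-0.0, 0.992, 0.124, 0.0]
wrist_force: [-1.4, -0.3, -1.7]
width: 0.0002
clock 4.575 p [ 0.56829428 -0.20267465  0.0663282 ] yaw 14.273952661053682 w 0.00022598370387574496
tab in tool mm [-27.40296728  -0.96187151 -21.67226479]
F tool [-1.4439113  -0.05352471  1.71830056]
```

Force peaked at 8 N and then dropped, so the bump has been passed. I'll creep on to feel for the rigid stop.

```bash
python3 -m handwheel '[[2,0,0,0,0],[0,0,0,0,0]]'; python3 rel.py;  python3 -m handwheel '[[2,0,0,0,0],[0,0,0,0,0]]'; python3 rel.py
```

```text
clock: 4.82
position: [0.5706, -0.2021, 0.0664]
tcp_rot: [0.0, 0.992, 0.124, 0.0]
wrist_force: [-0.4, 0.3, 0.4]
width: -0.0002
clock 4.825 p [ 0.57057322 -0.20207674  0.06643219] yaw 14.291067073865419 w -0.0002432705569193446
tab in tool mm [-29.74344918  -0.94976278 -21.58949318]
F tool [-0.368833   -0.35819461 -0.42757333]
clock: 5.08
position: [0.5722, -0.2017, 0.0664]
tcp_rot: [-0.0, 0.992, 0.124, 0.0]
wrist_force: [-0.5, 0.6, -0.7]
width: 0.0001
clock 5.075 p [ 0.57222411 -0.20169168  0.06638649] yaw 14.279364435785057 w 7.810481624118506e-05
tab in tool mm [-31.44728156  -0.97949845 -21.62352516]
F tool [-0.31454986 -0.71938555  0.68016023]
```

```bash
python3 -m handwheel '[[2,0,0,0,0],[0,0,0,0,0]]'; python3 rel.py|tail -1;  python3 -m handwheel '[[1,0,0,0,0],[0,0,0,0,0]]'; python3 rel.py | tail -1; python3 - <<'E'
from h import *
from workcell import bot
top=bot.get_image("top")
cv2.imwrite("pics/top3.png",cv2.resize(top["img"][100:280,260:420],None,fx=3.3,fy=3.3,interpolation=cv2.INTER_CUBIC)[:,:,::-1])
E
```

```text
clock: 5.32
position: [0.5741, -0.2011, 0.0663]
tcp_rot: [-0.0, 0.992, 0.124, 0.0]
wrist_force: [0.6, 0.4, -0.7]
width: 0.0003
F tool [ 0.65984284 -0.22377356  0.68217517]
clock: 5.58
position: [0.575, -0.201, 0.0663]
tcp_rot: [-0.0, 0.992, 0.124, 0.0]
wrist_force: [-0.2, 0.1, -0.6]
width: -0.0
F tool [-0.18771145 -0.12573572  0.6167363 ]
```

View pics/top3.png

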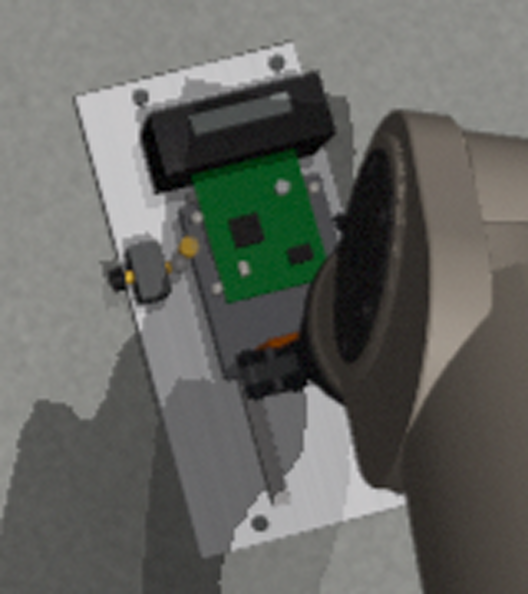

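The gold contacts are now inside the head and the brass bump at (190,247) is past the ball. I'll keep creeping until the stop is felt.

```bash
for k in 1 2 3; do :; done; python3 -m handwheel '[[1,0,0,0,0],[0,0,0,0,0]]'; python3 rel.py|tail -1;  python3 -m handwheel '[[1,0,0,0,0],[0,0,0,0,0]]'; python3 rel.py | tail -1; python3 -m handwheel '[[1,0,0,0,0],[0,0,0,0,0]]'; python3 rel.py
```

```text
clock: 5.88
position: [0.5752, -0.2009, 0.0662]
tcp_rot: [-0.0, 0.992, 0.124, -0.001]
wrist_force: [-4.4, -0.9, 3.4]
width: -0.0004
F tool [-4.47395678 -0.1601106  -3.44447894]
clock: 6.12
position: [0.5753, -0.2009, 0.0662]
tcp_rot: [-0.0, 0.992, 0.124, -0.001]
wrist_force: [-9.6, -0.9, 8.2]
width: -0.0003
F tool [-9.5089917  -1.45170378 -8.15215056]
clock: 6.38
position: [0.5753, -0.201, 0.0661]
tcp_rot: [-0.0, 0.992, 0.124, -0.002]
wrist_force: [-16.5, -2.4, 12.7]
width: 0.0001
clock 6.375 p [ 0.57532979 -0.20100893  0.06606921] yaw 14.218424660722846 w 0.00013395735160103524
tab in tool mm [-34.72837603  -1.06539259 -21.77924282]
F tool [-16.64372046  -1.72609003 -12.67237717]
```

The fingers now meet a rigid stop, with 16 N and no movement. I'll back off, rise and check.

```bash
python3 -m handwheel '[[-5,0,0,0,0],[-15,0,0,0,0],[-15,0,0,0,0],[0,0,-30,0,0],[0,0,-40,0,0],[-10,0,-40,0,0],[-20,25,-20,0,0],[-20,40,0,0,0],[-20,40,0,0,0],[-20,40,0,0,0],[0,40,0,0,0],[0,0,0,0,0]]'; python3 - <<'E'
from h import *
from workcell import bot
top=bot.get_image("top"); side=bot.get_image("side")
cv2.imwrite("pics/top4.png",cv2.resize(top["img"][90:280,100:420],None,fx=2.5,fy=2.5,interpolation=cv2.INTER_CUBIC)[:,:,::-1])
cv2.imwrite("pics/side4.png",side["img"][:,:,::-1])
for d,nm in((top,"top"),(side,"side")):
    n,l,st,c=cv2.connectedComponentsWithStats(orange(d["img"]))
    for i in range(1,n):
        if st[i,4]>30: print(nm,st[i],c[i],onz(d,c[i],.088))
s=bot.get_state();print(s["clock"],s["wrist_force"],s["position"])
E
```

```text
clock: 7.88
position: [0.5008, -0.4135, 0.1959]
tcp_rot: [0.0, 0.992, 0.122, -0.0]
wrist_force: [-0.4, 0.9, -0.2]
width: -0.0001
top [395  27   8  10  49] [398.6122449   31.79591837] [ 0.92932823 -0.29610574  0.088     ]
top [338 197  29  13 173] [351.90751445 202.73410405] [ 0.58706072 -0.19158789  0.088     ]
top [148 201  30  10 215] [162.27906977 205.64651163] [0.58296818 0.16646601 0.088     ]
top [412 317  45  41 688] [433.84302326 337.20203488] [ 0.33909794 -0.33380257  0.088     ]
side [209   0   5  13  53] [210.54716981   5.88679245] [0.89064425 1.09977178 0.088     ]
side [216   5  12  30 188] [219.87234043  18.51595745] [0.87141217 0.9347435  0.088     ]
side [204 138  13  29 222] [210.27477477 152.03603604] [0.57664556 0.13133399 0.088     ]
7.975 [0.79786915 0.7371288  0.64281461] [ 0.50148761 -0.41032062  0.19594576]
```

View pics/top4.png

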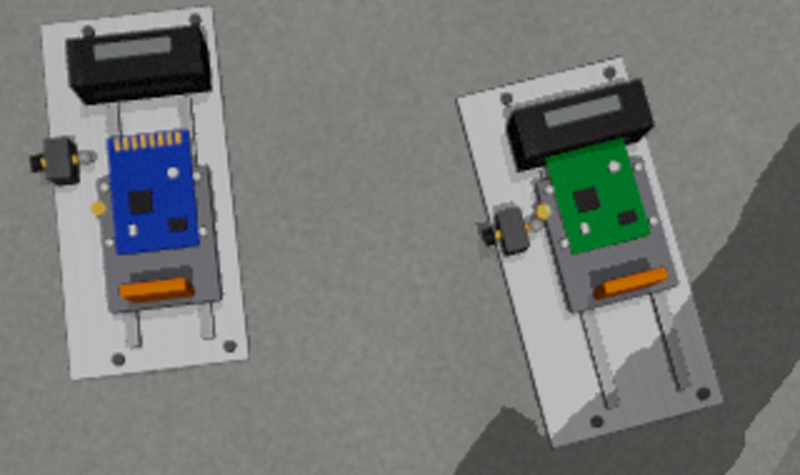

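View pics/side4.png

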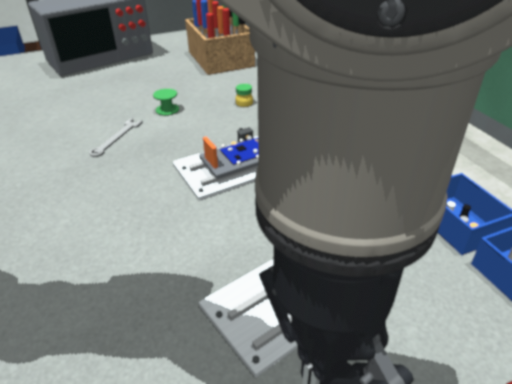

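The released carriage has stayed put: the board is in its slot and the brass bump at (543,212) is beyond the ball. The blue tab at pixel (162.3,205.6) hasn't moved. The arm is clear.

```bash
python3 -c "
from workcell import bot
print(bot.finish_job(), bot.get_state()['clock'])"
```

```text
the job is handed in; nothing more can be done
the job is handed in; nothing more can be done
```

I pushed the green-board carriage home with the shut fingers, let go, moved clear and handed the job in at about 8 s on the robot's clock.

- **Detent:** the push force read 8 N about 14 mm before the end, which fits the detent bump. It then fell to about zero as the carriage jumped ahead of the fingers.
- **Stop:** the fingers met the carriage again at a rigid stop. The force rose from 4 to about 17 N along the slide with no further travel.
- **After release:** the top view showed the green tab about 48 mm farther along its slide. The board was in the head's slot and the brass bump was past the ball.
- **Blue carriage:** its tab was within 0.1 pixel of where it started.

**Checks that disagreed or could not be made:**
- The two cameras put the green tab about 2 mm apart.
- In the last side view the arm hid the green carriage, so the final position rests on the top view and the felt stop.

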